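# Fetch the green tooth model from the drawer for scanning

### The arm

A 6-joint arm with a two-finger parallel gripper is mounted at the origin on the work surface. World frame = base frame: x ahead of the robot, y to its left, z up, the work surface at z = 0. Lengths are in m, angles in rad, forces in N, time in s.
With the tool pointing down it reaches from about 0.325 to 0.925 m from the base axis. Payload 3.1 kg.
Tool frame: the origin (TCP) lies on the centre line of the jaws, within the pads' length; the fingertips stand 17 mm ahead of it and the grasp point (between the pads) lies 2 mm behind it (r.finger_overhang is the distance from the TCP to the fingertips, in m); z points along the fingers, y is the line along which they close (so a half turn about z gives the same grasp; the last joint's range is limited). The gripper opens to 85 mm and grips with 20 to 120 N. Pads are 22 mm wide; open, the fingers measure 114 mm over their backs; the gripper's body (76 mm by 85 mm) begins 54 mm behind the grasp point. The pads swing forward as they close: fully open they stand 13 mm farther back than shut.
Start: joints at [1.15, 0.217, 1.613, -0, 1.311, -0.112], TCP at [0.19, 0.595, 0.248] pointing down, gripper open.
Joint ranges: [-2.75, 2.75], [-0.78, 2.1], [0.31, 2.55], [-1.13, 4.27], [0.13, 2.63], [-2.58, 2.58]. Speed limits (rad/s): [2.79, 2.79, 3.14, 3.14, 3.14, 3.14].

### API

Orientations are given as a rotation vector (axis times angle).
In Python, from workcell import r gives the robot as it stands. Calls block until the motion is done:
- r.move_ptp(position, orientation): joint-space move of the TCP to a pose.
- r.movel(position, speed=0.15, rotation=None, stop_force=None): straight line of the TCP; rotation=None keeps the orientation; speed is the mean speed in m/s. With stop_force (N) it stops when the force on the tool has changed by that much, and returns True; else False.
- r.goto_joints(angles): joint-space move.
- r.gripper_to(opening): finger opening in m; the grip force is fixed at half the most; returns when the fingers have stopped.
- r.wait(seconds).
- r.ik(position, orientation): joint angles nearest the present ones, or None.
- r.read_state(): the state.
- r.capture(name): name is "scene" or "top" or "wrist"; returns a dict with "color" (384x512x3 uint8, red, green, blue), "range_z" (384x512 float32, m along the optical axis (not along the pixel's ray), 0 where there is no reading), "K" (3x3 intrinsics, pixels), "cam_to_world" (4x4, takes a point from camera to world coordinates); the wrist camera has in their place "mount" (4x4, takes a point from camera to tool coordinates, whose origin is the TCP and whose axes are the flange's). Camera axes: x right, y down, z forward; pixel columns grow to the right and rows downward; lengths in m; the calibration is good to about 2 mm. A picture is of the moment at which its call begins: read the wrist's pose just before it.
A pose or a line that the arm cannot do raises r.PlanningError and nothing moves.
- r.close_job(): hands the job in; it is judged then, once.
Trained networks look in a picture, given as the dict that the camera call returned (one of the last four; its "shot" number tells which), for a name from the list of things; names that differ only in an ending like _2 or _b are one class to them, and where a whole thing is asked for, a point or a joint stands for the part that bears it (a point fixed in the world has none). Each returns a list of dicts, best first, with "p" (0 to 1); they miss things now and then, are a little off and sometimes report something else, mostly with a low value. They report only what shows in the picture. A call takes as long as a camera call. They do not tell look-alikes from the thing itself.
- r.look_for(thing, picture): "bbox" ([centre column, centre row, width, height] in pixels, round what is visible of it).
- r.regions_of(thing, picture): "mask" (384x512 bool, what is visible of it) and "bbox" ([centre column, centre row, width, height] in pixels, round what is visible of it).
- r.pinpoint(thing, picture): "uv" ([column, row] in pixels: a listed point, or the origin of a listed thing).
The state is a dict: "time_s": time; "q": joint angles; "joint_vel": joint speeds; "joint_torque": joint torques, N m; "ee_pos": TCP position; "eef_rot": TCP orientation; "wrist_force": force on the tool from outside, world axes, zero at the start; "moment": the same for the moment, N m; "finger_gap": finger opening in m; "finger_force": force on a finger pad.
Only numpy, scipy, OpenCV 4.12 (cv2) and the standard library are available. Lean on these libraries where they do the work, as an engineer would, in place of code of your own. Each camera call takes 0.05 s, during which the arm holds its last target. There are 200 camera calls.

### The job

Pull the drawer of the little desktop cabinet well open, take out the bright green tooth model and set it down gently, teeth up, on the dark pad of the scanner, centred and squarely between the two blue cheeks (either end may face either cheek). The drawer's compartments only leave room to take the model by its two ends and the cheeks only leave room to hold it by its long sides, so it has to be put down and taken again on the way. Leave the other two models in the drawer and everything else on the bench where it is; the drawer may stay open.

Things in the scene. Friction and masses are not known exactly. Their poses are not given: they have to be found in the camera images.
- green_model: bright green half-row tooth model, loose, about 100 g: base 64 (x) x 36 (y) x 22 mm high with upright sides, on it a 4 mm ridge and a row of teeth along x; 35 mm high overall. Origin: centre of the underside; z up through the teeth. Starts in one of the drawer's three compartments, x along the slide, hidden under the cabinet's top until the drawer is open.
- white_model: white model, same shape and size as green_model, loose; lies in another compartment of the drawer; origin at the centre of its underside
- pink_model: pink model with white teeth, same shape and size as green_model, loose; lies in another compartment of the drawer; origin at the centre of its underside
- cabinet: low white cabinet standing on the bench, 250 (x) x 200 (y) x 76 mm high, fixed; origin: middle of the front's lower edge; the body extends 250 mm towards its +x, the front faces its -x, towards the robot. A blue box 40 mm high stands on the rear half of its top.
- drawer (a joint): the cabinet's only drawer: opening in m, 0 closed, 0.17 fully out; it slides along the cabinet's -x with about 2 N of friction and stays where it is left. All of the compartments are clear of the cabinet's top from 0.15 on.
- drawer_handle (a point): middle of the drawer's handle, moves with the drawer: a dark horizontal bar 11 mm thick and 100 mm long along y, centred 40 mm in front of the drawer's front (34 mm free between bar and front), 50 mm above the bench. Axes as the cabinet's.
- drawer_floor (a point): moves with the drawer: centre of the middle compartment, on its floor, 16 mm above the bench. The three compartments lie side by side, centres at y = -51, 0, +51 mm from here, each 150 (x) x 46 (y) mm inside, walls 5 mm thick rising 40 mm above this floor. Axes as the cabinet's.
- cradle: white scanner stage, fixed: a flat base 130 mm wide (y), from x = -40 to +110 mm, top 30 mm above the bench; behind it (x = 110 to 145 mm) a white sensor bar rising to 70 mm above the bench. Origin: under the centre of the dark pad, on the bench.
- pad (a point): centre of the dark pad on top of the scanner stage, 30 mm above the bench; pad 60 (x) x 82 (y) mm. Two upright blue cheeks, 40 (x) x 10 (y) x 30 mm high, stand at its y ends, their inner faces at y = -42 and +42 mm, so that a model lying along y has 10 mm of play at each end; the x sides are open. Axes as the cradle's.
- bowl: small steel bowl, 90 mm wide, 40 mm high, loose; origin: centre of the underside
- jar: white lidded jar with a blue band, 58 mm wide, 42 mm high, loose; origin: centre of the underside
- bottle: white bottle with a red label and an orange cap, 64 mm wide, 150 mm high, loose; origin: centre of the underside
- carver: steel dental wax carver, 205 mm long, 8 mm thick, lying along its x, loose; origin: middle of its handle's underside
- pen: blue pen 140 mm long, 10 mm thick, lying along its x, loose; origin: underside
Mind the look-alikes: they are no part of the job. What is shaped like the cradle but red is not meant.

How it is judged:
By the outcome, as a careful person would: the job done as asked, in the order asked, and still so for the second after the job is handed in, with the robot touching nothing.
It also fails if it takes over 64 s, if anything falls off the work surface, if the arm or the gripper's body presses on something with over 40 N, if the wrist force passes 120 N, or if a joint passes its speed limit or range.

## Working session

There is one attempt and no reset: what is moved stays moved. The work goes in short steps, each a Python script; the robot and the scene stay as the last script left them, time stands still between calls to the robot, and variables do not carry over. Pictures are saved under pics/ and viewed, at most 10 in all, crops included, and the job is handed in when it is done.

```bash
ls; mkdir -p pics; python3 - <<'E'
from workcell import r
import cv2,numpy as np
ims=[]
for n in("scene","top"):
    p=r.capture(n); ims.append(p["color"])
    T=p["cam_to_world"];print(n,T.round(3).tolist(),p["K"][0,0])
    for t in("cabinet","drawer_handle","cradle","pad"):
        for d in r.pinpoint(t,p)[:2]:
            u,v=d["uv"];z=p["range_z"][int(v),int(u)]
            w=T@np.r_[np.linalg.inv(p["K"])@[u,v,1]*z,1]
            print(n,t,round(d["p"],2),np.round(d["uv"]),w[:3].round(3))
cv2.imwrite("pics/a.png",cv2.vconcat([i[:,:,::-1] for i in ims])[:, :] if 0 else cv2.resize(cv2.hconcat([i[:,:,::-1] for i in ims]),(800,300)))
cv2.imwrite("pics/top.png",cv2.resize(ims[1][:,:,::-1],(800,600)))
print(r.read_state())
E
```

```text
pics
scene [[0.212, 0.752, -0.625, 1.384], [0.977, -0.154, 0.147, -0.234], [0.014, -0.641, -0.767, 1.176], [0.0, 0.0, 0.0, 1.0]] 464.4103090935674
scene cabinet 0.88 [328. 236.] [0.69  0.152 0.074]
scene drawer_handle 0.88 [328. 217.] [0.604 0.188 0.046]
scene cradle 0.96 [ 87. 168.] [ 0.235 -0.535  0.026]
scene cradle 0.95 [182. 220.] [ 0.517 -0.249  0.034]
scene pad 0.91 [164. 159.] [ 0.246 -0.278  0.032]
scene pad 0.8 [185. 213.] [ 0.49  -0.239  0.032]
top [[-0.001, -0.982, 0.19, 0.237], [-1.0, 0.001, 0.003, -0.032], [-0.003, -0.19, -0.982, 1.483], [0.0, 0.0, 0.0, 1.0]] 364.66413293022543
top cabinet 0.92 [210. 173.] [ 0.629  0.181 -0.   ]
top drawer_handle 0.95 [207. 178.] [0.591 0.185 0.059]
top cradle 0.93 [362. 206.] [ 0.481 -0.439  0.03 ]
top cradle 0.64 [312. 206.] [ 0.483 -0.237  0.027]
top pad 0.89 [365. 204.] [ 0.49  -0.451  0.032]
top pad 0.82 [312. 208.] [ 0.473 -0.235  0.032]
{'time_s': 0.5, 'q': array([ 1.14978269e+00,  2.16963745e-01,  1.61346608e+00,  4.24556516e-05,
        1.31131556e+00, -1.12211037e-01]), 'joint_vel': array([ 0.00056923, -0.00039313,  0.00118073, -0.00062101,  0.00098112,
        0.00187742]), 'joint_torque': array([-2.46046839e-04, -3.96393335e+01, -3.03836346e+01, -8.41515384e-05,
        2.18087669e-03,  7.88644712e-06]), 'ee_pos': array([0.18991198, 0.59542013, 0.24822609]), 'eef_rot': array([-4.83145609e-01, -3.10413807e+00,  2.14440842e-04]), 'wrist_force': array([-0.73356333, -0.37324694, -1.24352783]), 'moment': array([ 0.026136  , -0.01819025,  0.01513329]), 'finger_force': 0.0, 'finger_gap': 0.0856840490224453}
```

View pics/a.png

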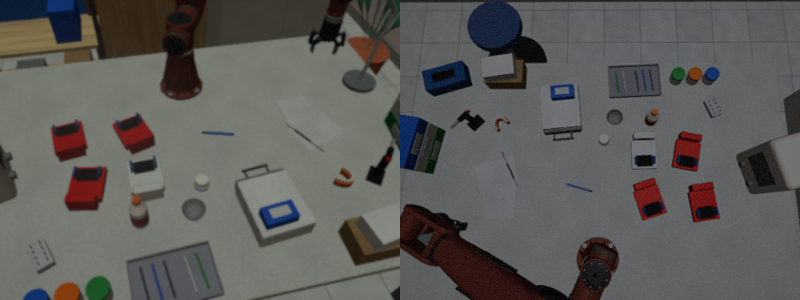

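View pics/top.png

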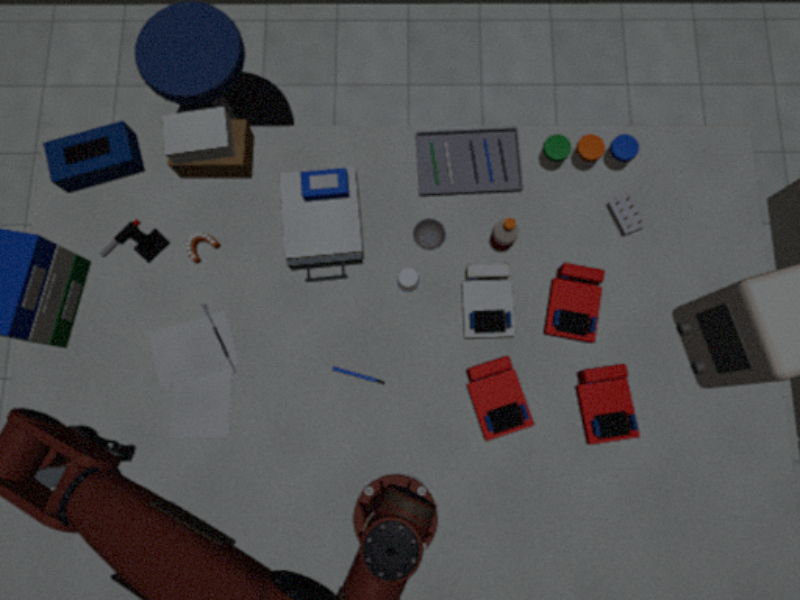

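The white cradle is the one near top-view (490,300 of 800x600), at about (0.48, -0.24); the others are red. The cabinet handle is at (327,275), about (0.59, 0.187), with a small yaw. Next I'll take close-up measurements with the wrist camera.

```bash
cat > h.py <<'E'
from workcell import r
import cv2,numpy as np
from scipy.spatial.transform import Rotation as Ro
def down(c):
    "rotvec, tool down, jaws closing along world angle c (rad); nearest of the two half turns"
    return [Ro.from_matrix(Ro.from_euler('z',c+s*np.pi/2).as_matrix()@np.diag([1,-1,-1.])).as_rotvec() for s in(1,-1)]
def best(pos,c):
    q0=r.read_state()["q"];o=[(abs(q[5])+.3*abs(q[5]-q0[5]),i) for i,v in enumerate(down(c)) if (q:=r.ik(pos,v)) is not None]
    return down(c)[min(o)[1]]
def snap(n):
    s=r.read_state();p=r.capture(n)
    if n=="wrist":
        T=np.eye(4);T[:3,:3]=Ro.from_rotvec(s["eef_rot"]).as_matrix();T[:3,3]=s["ee_pos"];p["T"]=T@p["mount"]
    else:p["T"]=p["cam_to_world"]
    return p
def cloud(p):
    v,u=np.mgrid[:384,:512];z=p["range_z"]
    P=np.stack([u*z,v*z,z],-1)@np.linalg.inv(p["K"]).T
    W=P@p["T"][:3,:3].T+p["T"][:3,3];W[z==0]=np.nan;return W
def onplane(p,uv,h):
    d=p["T"][:3,:3]@np.linalg.inv(p["K"])@[uv[0],uv[1],1];t=p["T"][:3,3]
    return t+d*(h-t[2])/d[2]
def rect(W,m):
    "min-area rectangle (mm) of masked points: centre, size, angle deg"
    q=W[m&np.isfinite(W[...,2])][:,:2]
    med=np.median(q,0);return cv2.minAreaRect((1000*q).astype(np.float32)),med,len(q)
def save(p,name): cv2.imwrite(f"pics/{name}.png",p["color"][:,:,::-1])
E
python3 - <<'E'
from h import *
pos=[.53,.187,.32]
r.move_ptp(pos,best(pos,0))
p=snap("wrist");save(p,"w1");W=cloud(p)
print(r.read_state()["q"].round(2),p["mount"].round(3).tolist(),r.read_state()["time_s"])
for t in("drawer_handle","cabinet"):
    for d in r.pinpoint(t,p)[:2]:print(t,d["p"],d["uv"],onplane(p,d["uv"],.05 if t!="cabinet" else 0))
    for d in r.regions_of(t,p)[:2]:print(t,d["p"],d["bbox"])
Z=W[...,2]
print("handle",rect(W,(Z>.042)&(Z<.066)&(abs(W[...,0]-.59)<.025)&(abs(W[...,1]-.187)<.08)))
top=(Z>.071)&(Z<.081);print("top",rect(W,top))
E
```

```text
[0.22 0.03 1.68 0.   1.43 0.21] [[0.0, -0.954, -0.298, 0.076], [1.0, 0.0, 0.0, 0.0], [-0.0, -0.298, 0.954, -0.126], [0.0, 0.0, 0.0, 1.0]] 2.4917
drawer_handle 0.75 [308.7, 160.9] [0.59489058 0.18019832 0.05      ]
drawer_handle 0.57 [137.8, 201.5] [0.37015118 0.12484004 0.05      ]
drawer_handle 0.76 [335.2, 154.8, 56.2, 156.5]
cabinet 0.64 [333.8, 150.1] [0.63810776 0.18532621 0.        ]
cabinet 0.85 [406.3, 147.2, 207.8, 182.5]
handle (((601.495849609375, 179.4313201904297), (27.089096069335938, 109.33097839355469), 0.4459478557109833), array([0.59722676, 0.18755659]), 857)
top (((746.3323974609375, 193.835693359375), (187.3462677001953, 200.40078735351562), 5.582253456115723), array([0.73059616, 0.20745799]), 22132)
```

View pics/w1.png

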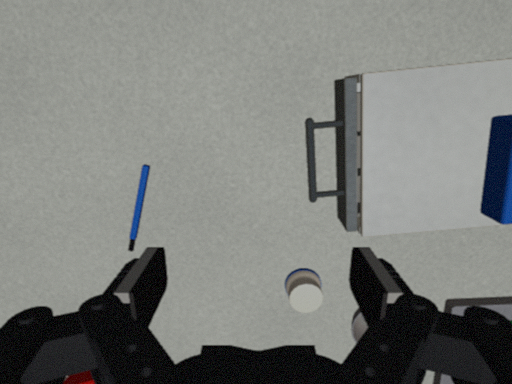

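The wrist view shows the handle bar from (309,124) to (313,199), with the cabinet to its right. The yaw is about 4-5°. I'll fit it properly, then grip and pull.

```bash
python3 - <<'E'
from h import *
p=snap("wrist")
a,b=[onplane(p,u,.05) for u in((309.5,124),(313,199))];d=a-b
print("bar",(a+b)/2,np.hypot(*d[:2]),np.degrees(np.arctan2(-d[0],d[1])))
W=cloud(p);Z=W[...,2];m=(Z>.068)&(Z<.084)
# front edge: first top pixel per row ; side edges: first/last per column
rows=range(85,225,4);f=np.array([onplane(p,(np.argmax(m[v])-.5,v),.076) for v in rows])
k=np.polyfit(f[:,1],f[:,0],1);print("front",np.degrees(np.arctan(-k[0])))
for s in(0,1):
    g=[]
    for u in range(375,470,4):
        vv=np.where(m[20:300,u])[0]+20;g.append(onplane(p,(u,vv[0] if s==0 else vv[-1]),.076))
    g=np.array(g);k2=np.polyfit(g[:,0],g[:,1],1);print("side",np.degrees(np.arctan(k2[0])),np.polyval(k2,.70))
print("front x at y .185",np.polyval(k,.185))
# top camera cross-check
q=snap("top");W=cloud(q);Z=W[...,2]
sel=(Z>.066)&(Z<.086)&(abs(W[...,0]-.75)<.15)&(abs(W[...,1]-.19)<.13);print(rect(W,sel))
sel=(Z>.022)&(Z<.038)&(abs(W[...,0]-.5)<.1)&(abs(W[...,1]+.24)<.09);print("cradle",rect(W,sel))
E
```

```text
bar [0.59859218 0.17730821 0.05      ] 0.09834044322533013 5.5802506732241755
front 5.575118637820835
side 5.541022513418312 0.28940937953827206
side 5.515230177222293 0.09062908825315986
front x at y .185 0.6515853013520915
(((759.4795532226562, 199.5425262451172), (255.80238342285156, 200.7295684814453), 5.560763835906982), array([0.75372159, 0.17198801]), 1585)
cradle (((519.4273071289062, -236.46661376953125), (152.9505157470703, 129.88067626953125), 1.654595971107483), array([ 0.52341367, -0.23624973]), 1102)
```

```bash
python3 - <<'E'
from h import *
y=np.radians(5.55);ax=np.array([np.cos(y),np.sin(y),0])
h=np.array([.5985,.1785,.049]);o=best(h+[0,0,.1],y)
r.gripper_to(.042)
r.move_ptp(h+[0,0,.08],o)
print(r.movel(h,.12,stop_force=15))
r.gripper_to(.0);s=r.read_state();print(s["finger_gap"],s["finger_force"],s["wrist_force"])
print(r.movel(h-.164*ax,.12,stop_force=40));s=r.read_state();print(s["ee_pos"],s["finger_gap"],s["wrist_force"])
r.gripper_to(.042)
r.movel(h-.164*ax+[0,0,.09],.2)
v=np.array([.54,.17,.30]);r.move_ptp(v,o);r.gripper_to(.085)
p=snap("wrist");save(p,"w2");W=cloud(p)
np.savez("w2.npz",W=W,c=p["color"])
for t in("green_model","drawer_floor","drawer_handle"):
    for d in r.pinpoint(t,p)[:3]:print(t,d["p"],d["uv"],onplane(p,d["uv"],.05 if "handle" in t else .016))
for d in r.regions_of("green_model",p)[:3]:
    m=d["mask"];print(d["p"],d["bbox"],np.median(p["color"][m],0),rect(W,m),np.nanpercentile(W[m][:,2],[5,50,95]))
print(r.read_state()["time_s"])
E
```

```text
False
0.009080237928530986 58.66011679172516 [-1.97283599 -0.32345294  5.38753874]
False
[0.4352601  0.16272334 0.05016643] 0.008922799723734408 [-1.11456695 -0.33340916  9.2572538 ]
green_model 0.93 [268.9, 109.1] [0.54860135 0.22675453 0.016     ]
drawer_handle 0.62 [172.2, 155.5] [0.43684445 0.16298631 0.05      ]
0.97 [270.6, 109.3, 57.9, 34.1] [172. 184.  33.] (((550.7976684570312, 226.5592803955078), (69.78488159179688, 38.89250564575195), 6.877258777618408), array([0.54961937, 0.22866451]), 1699) [0.03637917 0.04173279 0.04809245]
9.4083
```

View pics/w2.png

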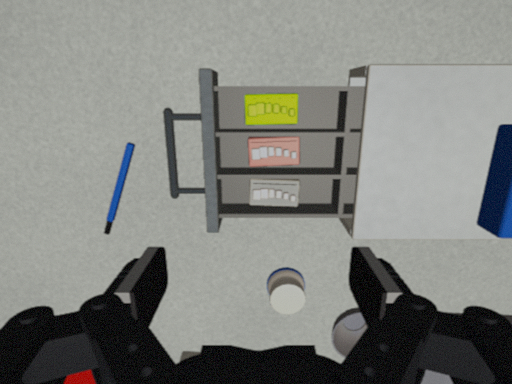

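The drawer is open with all three compartments showing. The green model is at px (270,109), in the left (+y) compartment. Pink is in the middle and white in the right. I'll refine the green model's pose and the finger clearance.

```bash
python3 - <<'E'
from h import *
p=snap("wrist");c=p["color"].astype(int)
m=((c[...,1]-c[...,2])>60)&(np.mgrid[:384,:512][0]<200)
n,l,st,_=cv2.connectedComponentsWithStats(m.astype(np.uint8));m=l==1+np.argmax(st[1:,4])
vu=np.argwhere(m);q=np.array([onplane(p,(u,v),.038)[:2] for v,u in vu])
print(cv2.minAreaRect((q*1000).astype(np.float32)),len(vu),vu.min(0),vu.max(0))
W=cloud(p)
for v in(96,109,120):print(v,[(u,int(1000*W[v,u,0]),int(1000*W[v,u,2])) for u in [*range(206,250,3),*range(296,362,5)]])
print([(v,int(1000*W[v,230,1]),int(1000*W[v,230,2])) for v in range(80,136,3)])
E
```

```text
((550.1262817382812, 228.0938262939453), (63.58909606933594, 35.566383361816406), 6.798490524291992) 1644 [ 93 244] [124 297]Traceback (most recent call last):
  File "<stdin>", line 8, in <module>
ValueError: cannot convert float NaN to integer
```

```bash
python3 - <<'E'
from h import *
W=cloud(snap("wrist"))*1000
for v in(100,109,120):print(v,[(u,*W[v,u,[0,2]].round()) for u in [*range(206,250,4),*range(330,364,6)]])
print([(v,*W[v,230,1:].round()) for v in range(80,136,3)])
E
```

```text
100 [(206, np.float64(477.0), np.float64(64.0)), (210, np.float64(481.0), np.float64(64.0)), (214, np.float64(484.0), np.float64(49.0)), (218, np.float64(485.0), np.float64(17.0)), (222, np.float64(489.0), np.float64(16.0)), (226, np.float64(494.0), np.float64(16.0)), (230, np.float64(499.0), np.float64(16.0)), (234, np.float64(504.0), np.float64(16.0)), (238, np.float64(509.0), np.float64(16.0)), (242, np.float64(514.0), np.float64(16.0)), (246, np.float64(520.0), np.float64(38.0)), (330, np.float64(624.0), np.float64(17.0)), (336, np.float64(631.0), np.float64(18.0)), (342, np.float64(633.0), np.float64(38.0)), (348, np.float64(635.0), np.float64(56.0)), (354, np.float64(654.0), np.float64(15.0)), (360, np.float64(661.0), np.float64(17.0))]
109 [(206, np.float64(477.0), np.float64(64.0)), (210, np.float64(482.0), np.float64(65.0)), (214, np.float64(485.0), np.float64(51.0)), (218, np.float64(485.0), np.float64(18.0)), (222, np.float64(490.0), np.float64(15.0)), (226, np.float64(495.0), np.float64(16.0)), (230, np.float64(500.0), np.float64(16.0)), (234, np.float64(505.0), np.float6
[... 1286 characters left out ...]
 (89, np.float64(246.0), np.float64(55.0)), (92, np.float64(243.0), np.float64(17.0)), (95, np.float64(239.0), np.float64(16.0)), (98, np.float64(235.0), np.float64(15.0)), (101, np.float64(232.0), np.float64(17.0)), (104, np.float64(228.0), np.float64(15.0)), (107, np.float64(225.0), np.float64(18.0)), (110, np.float64(221.0), np.float64(16.0)), (113, np.float64(217.0), np.float64(16.0)), (116, np.float64(214.0), np.float64(17.0)), (119, np.float64(210.0), np.float64(16.0)), (122, np.float64(206.0), np.float64(16.0)), (125, np.float64(202.0), np.float64(15.0)), (128, np.float64(199.0), np.float64(17.0)), (131, np.float64(199.0), np.float64(47.0)), (134, np.float64(196.0), np.float64(57.0))]
```

```bash
python3 - <<'E'
from h import *
y=np.radians(6);g=np.array([.5515,.2275,.0365]);o=best(g+[0,0,.1],y)
r.move_ptp(g+[0,0,.09],o)
print(r.movel(g,.1,stop_force=12),r.read_state()["ee_pos"])
r.gripper_to(.04);s=r.read_state();print(s["finger_gap"],s["finger_force"],s["wrist_force"])
r.movel(g+[0,0,.12],.15);s=r.read_state();print(s["finger_gap"],s["finger_force"],s["wrist_force"])
c=np.radians(91.65);t=np.array([.44,-.06,.02]);o=best(t+[0,0,.1],c)
r.move_ptp(t+[0,0,.08],o)
print(r.read_state()["finger_gap"]);r.movel(t+[0,0,.006],.12);r.wait(.2)
print(r.movel(t-[0,0,.003],.02,stop_force=4),r.read_state()["ee_pos"])
r.gripper_to(.085)
r.movel(t+[0,0,.1],.2)
v=np.array([.46,-.15,.33]);r.move_ptp(v,best(v,np.radians(1.65)));r.wait(.1)
p=snap("wrist");save(p,"w3")
print(r.read_state()["time_s"],r.read_state()["q"].round(2))
cc=p["color"].astype(int);m=((cc[...,1]-cc[...,2])>60)
n,l,st,_=cv2.connectedComponentsWithStats(m.astype(np.uint8));m=l==1+np.argmax(st[1:,4])
q=np.array([onplane(p,(u,w),.022)[:2] for w,u in np.argwhere(m)]);print("green",cv2.minAreaRect((q*1000).astype(np.float32)),st[1:,4].max())
for d in r.pinpoint("pad",p)[:3]:print(d["p"],d["uv"],onplane(p,d["uv"],.03))
W=cloud(p);Z=W[...,2];near=(abs(W[...,0]-.5)<.12)&(abs(W[...,1]+.237)<.09)
print("cheeks",end=" ")
blue=near&(cc[...,2]-cc[...,0]>40)&(Z>.052)&(Z<.066)
n,l,st,_=cv2.connectedComponentsWithStats(blue.astype(np.uint8))
for i in range(1,n):
    if st[i,4]>60:print(cv2.minAreaRect((W[l==i][:,:2]*1000).astype(np.float32)),st[i,4])
print("base",rect(W,near&(Z>.024)&(Z<.036)))
E
```

```text
False [0.55231739 0.22771568 0.0372903 ]
0.06243795768418347 67.15162396430969 [0.13140099 0.15393116 5.3536468 ]
0.06256147638247891 66.59141421318054 [ 0.01558716 -0.09010893 -1.57637099]
0.06243931416343026
True [ 0.44070518 -0.06023484  0.02199832]
17.775 [-0.46 -0.15  1.84  0.    1.45 -0.49]
green ((441.19281005859375, -60.01066589355469), (34.26771545410156, 62.5750732421875), 1.6560850143432617) 1392
0.96 [274.3, 213.7] [ 0.48581202 -0.24027087  0.03      ]
0.88 [266.3, 335.4] [ 0.48216635 -0.45560673  0.03      ]
0.58 [106.7, 227.7] [ 0.24087559 -0.26955755  0.03      ]
cheeks ((485.2926940917969, -194.67308044433594), (38.23283386230469, 9.960408210754395), 1.1660223007202148) 245
((488.9713134765625, -287.8835144042969), (36.701480865478516, 9.506742477416992), 0.969412624835968) 190
base (((500.7398376464844, -240.85498046875), (240.7280731201172, 130.60052490234375), 1.2506623268127441), array([ 0.52789027, -0.23606516]), 8229)
```

View pics/w3.png

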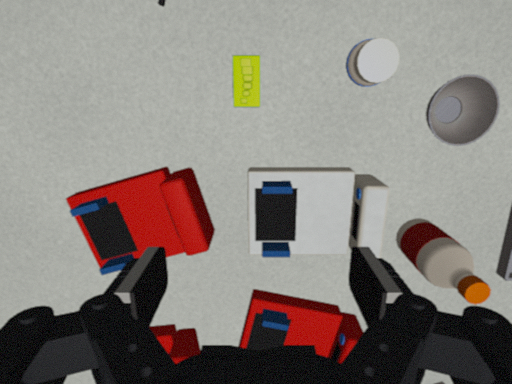

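The model stands upright on the bench at px (246,81). The white cradle's pad is at (275,214), with cheeks at (277,188) and (275,249). I'll take one look straight over the pad.

```bash
python3 - <<'E'
from h import *
v=np.array([.487,-.315,.22]);r.move_ptp(v,best(v,np.radians(1.65)));r.wait(.2)
p=snap("wrist");save(p,"w4");cc=p["color"].astype(int)
for d in r.pinpoint("pad",p)[:2]:print(d["p"],d["uv"],onplane(p,d["uv"],.03))
g=onplane
def comp(m,h,a):
    n,l,st,ce=cv2.connectedComponentsWithStats(m.astype(np.uint8))
    for i in range(1,n):
        if st[i,4]>a:
            q=np.array([g(p,(u,w),h)[:2] for w,u in np.argwhere(l==i)])
            R=cv2.minAreaRect((q*1000).astype(np.float32))
            if abs(R[0][0]-487)<40 and abs(R[0][1]+240)<70:print(h,R,st[i,4],ce[i])
comp(cc.max(2)<60,.03,800)
comp((cc[...,2]-cc[...,0]>40),.06,100)
W=cloud(p);Z=W[...,2];near=(abs(W[...,0]-.5)<.12)&(abs(W[...,1]+.237)<.075)
m=near&(Z>.022)&(Z<.038);n,l,st,_=cv2.connectedComponentsWithStats(m.astype(np.uint8));print("base",rect(W,l==1+np.argmax(st[1:,4])))
bl=(cc[...,2]-cc[...,0]>40)&(Z>.056)&(Z<.066)&near
n,l,st,_=cv2.connectedComponentsWithStats(bl.astype(np.uint8))
for i in range(1,n):
    if st[i,4]>100:print("ch",rect(W,l==i))
E
```

```text
0.82 [11.2, 121.8] [ 0.24390172 -0.2738685   0.03      ]
0.68 [261.4, 97.7] [ 0.49006896 -0.24351834  0.03      ]
0.03 ((487.21929931640625, -241.7466278076172), (57.689632415771484, 79.43133544921875), 1.7660682201385498) 5190 [258.53526012  93.39653179]
0.06 ((486.0268249511719, -196.2833709716797), (38.27617263793945, 10.600336074829102), 1.7733135223388672) 643 [258.66407465  38.46500778]
0.06 ((488.5130615234375, -287.3867492675781), (37.85086441040039, 11.083895683288574), 1.7225199937820435) 502 [258.46613546 148.44820717]
base (((522.65673828125, -240.73004150390625), (152.03065490722656, 129.7311248779297), 1.6587398052215576), array([ 0.52768478, -0.23532365]), 20596)
ch (((486.001708984375, -195.45310974121094), (38.41443634033203, 9.311006546020508), 1.7906521558761597), array([ 0.48596374, -0.19545932]), 598)
ch (((488.5316162109375, -288.5411376953125), (37.87198257446289, 9.405874252319336), 1.631521224975586), array([ 0.48886007, -0.28826136]), 459)
```

View pics/w4.png

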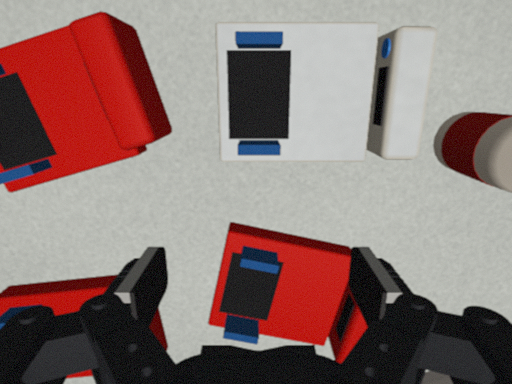

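The pad centre is (0.4873, -0.2418) at yaw 1.75°, and the pad, cheeks and base measurements all agree. I'll regrasp by the long sides and place.

```bash
python3 - <<'E'
from h import *
y=np.radians(1.72);g=np.array([.4408,-.0601,.021]);o=best(g+[0,0,.1],y)
r.gripper_to(.06);r.move_ptp(g+[0,0,.08],o)
print(r.movel(g,.1,stop_force=12));r.wait(.1)
r.gripper_to(.02);s=r.read_state();print(s["ee_pos"],s["finger_gap"],s["finger_force"])
r.movel(g+[0,0,.1],.15);print(r.read_state()["finger_gap"])
t=np.array([.4873,-.2418,.051]);o=best(t+[0,0,.07],y)
r.move_ptp(t+[0,0,.07],o);r.movel(t+[0,0,.007],.1);r.wait(.2);print(r.read_state()["ee_pos"])
print(r.movel(t-[0,0,.004],.015,stop_force=4),r.read_state()["ee_pos"])
r.gripper_to(.055);r.movel(t+[0,0,.12],.15)
v=np.array([.487,-.315,.22]);r.move_ptp(v,o);r.wait(.2)
p=snap("wrist");save(p,"w5");cc=p["color"].astype(int)
m=((cc[...,1]-cc[...,2])>60);n,l,st,_=cv2.connectedComponentsWithStats(m.astype(np.uint8));m=l==1+np.argmax(st[1:,4])
q=np.array([onplane(p,(u,w),.052)[:2] for w,u in np.argwhere(m)]);print("green",cv2.minAreaRect((q*1000).astype(np.float32)))
print(np.nanpercentile(cloud(p)[m][:,2],[5,50,95]),r.read_state()["time_s"])
E
```

```text
False
[ 0.44174101 -0.06034889  0.02186597] 0.03464784376510397 61.452287435531616
0.034489130603822894
[ 0.48800286 -0.24226617  0.05896021]
True [ 0.48744788 -0.24190827  0.05189896]
green ((487.7245178222656, -241.5303955078125), (36.70751190185547, 64.0479507446289), 1.507986307144165)
[0.05031004 0.05576941 0.0620789 ] 26.85
```

View pics/w5.png

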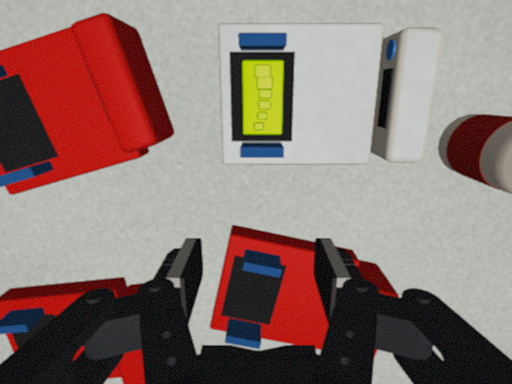

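The model sits teeth up at px (263,98), centred on the pad to within about 1 mm and square between the cheeks. I'm handing it in.

```bash
python3 -c "
from workcell import r
print(r.close_job())"
```

```text
the job is handed in; nothing more can be done
None
```

The job is handed in: the green model is teeth up on the white scanner's pad, centred to about 1 mm and square between the cheeks, with the drawer left open, and the arm finished at about 27 s of the 64 s allowed.

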